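Clamp a walking stick with a coarse-threaded nut

ROBOT

A 6-joint arm with a two-finger parallel gripper is mounted at the origin on the work surface. World frame = base frame: x ahead of the robot, y to its left, z up, the work surface at z = 0. Lengths are in m, angles in degrees, forces in N, time in s.
With the tool pointing down it reaches from about 0.4 to 0.825 m from the base axis. Payload 7 kg.
Tool frame: the origin (TCP) lies midway between the tips of the shut fingers; the grasp point (between the pads) lies 19 mm behind it (ctrl.hold_point_z is the distance from the TCP to the grasp point, in m); z points along the fingers, x is the direction in which the jaws open and shut, and the axes are right-handed (so a half turn about z gives the same grasp; the last joint's range is limited). The gripper opens to 88 mm and grips with 3 to 60 N. Pads are 19 mm wide; open, the fingers measure 130 mm over their backs; the gripper's body (78 mm by 193 mm) begins 47 mm behind the grasp point.
Start: joints at [-56.03, 20.546, 0.682, 0, -70.136, -16.507], TCP at [0.203, -0.644, 0.227] pointing down, gripper open.
Joint ranges: [-176.03, 176.03], [-82.01, 121.73], [-58.28, 71.71], [-173.87, 95.51], [-174.79, -0.11], [-173.66, 173.66]. Speed limits (degrees/s): [136.94, 136.94, 172.46, 180, 180, 180].

INTERFACE

Orientations are given as [roll, pitch, yaw] about the fixed x, y, z axes, in that order (R = Rz(yaw) Ry(pitch) Rx(roll)).
In Python, from plant import ctrl gives the robot as it stands.
- The arm moves only by the tool apply_moves, never from a script. Its argument "motion" is a list of rows, each a list of 2 entries, a list of its own where there are three numbers: the shift along the world's x, y, z in cm, then the turn about the world's z in degrees. In form: [[[tx, ty, tz], roll], ...]. A call has 1 to 10 rows; each row is the pose to reach, as a shift and turn from the pose commanded when the call began; what a row does not reach only later rows make up. A row lasts 1/10 s, in which the tool goes at most 50 mm and 8.59 degrees, less where a joint would pass 70% of its speed; a pose out of reach is approached as far as the arm can. A call with a gripper value outside its range is refused whole. "hand" is the finger opening in cm, from 0 to 8.76, set as the call begins (left out, the last holds). The fingers move at their own pace and stop on an object; the grip force is fixed at half the most. Time passes only in rows, so rows that repeat a pose let the fingers close. It gives the time, the measured TCP pose, the force and the opening at its end, in the units of the state.
- ctrl.get_obs(): the state, without advancing time (a new reading comes with each control period).
- ctrl.snapshot(name): name is "side" or "top" or "wrist"; returns (picture, depth): 384x512x3 uint8, blue, green, red; 384x512 float32, m along the optical axis (not along the pixel's ray), 0 where there is no reading.
- ctrl.camera_model(name): a dict with "fx", "fy", "cx", "cy" (pixels), "cam_to_world" (4x4, takes a point from camera to world coordinates); the wrist camera has in their place "tool_from_camera" (4x4, takes a point from camera to tool coordinates, whose origin is the TCP and whose axes are the tool frame's). Camera axes: x right, y down, z forward; pixel columns grow to the right and rows downward; lengths in m; the calibration is good to about 2 mm. A picture is of the moment at which its call begins: read the wrist's pose just before it. camera_model takes no time and is no camera call.
- ctrl.close_job(): hands the job in, once; it reports no verdict.
The state is a dict: "clock": time; "joint_pos": joint angles; "qvel": joint speeds; "tau": joint torques, N m; "tool_pos": TCP position; "orientation": TCP orientation; "force": force on the tool from outside, world axes, zero at the start; "moment": the same for the moment, N m; "opening": finger opening in m.
Only numpy, scipy, OpenCV 4.12 (cv2) and the standard library are available. Lean on these libraries where they do the work, as an engineer would, in place of code of your own. Each camera call takes 0.05 s, during which the arm holds its last target.

TASK

The walking stick lies in its clamp, but the big hexagon nut is off. Set the nut on the clamp's stud, turn it gently backward (counter-clockwise from above) until you feel it drop into the thread start, then forward (clockwise) until the steel bar is pressed fully home on the stick. Never force the nut, stop when it comes up tight, and leave the other things on the bench alone.

Things in the scene. Friction and masses are not known exactly. Their poses are not given: they have to be found in the camera images.
- nut_center (a point): centre (half-way up) of the loose steel hexagon nut: 48 mm across flats, 55 across corners, 30 high, 250 g, lying flat, own z up. Its x axis is square to one pair of flats; flats also at 60 and 120 degrees. Bore 34 mm right through; in it, along own +y and -y, two round thread lugs 5 mm thick reach inward to 12 mm from the axis, 5 to 10 mm above the underside
- stud_tip (a point): on the axis of the clamp's upright steel stud at the flat end of its thread, 85 mm above the bench. Axes are the clamp's, z up; they do NOT show where the thread starts. Coarse right-hand two-start thread, 31 mm across (1.5 mm clearance all round in the nut's bore). With its lugs resting on the flat end, the nut's centre is 10 mm above this point; dropped into the thread start, 0 to 3 mm below it
- stud_top (a point): top of the stud's plain core, 9 mm above stud_tip; core 22 mm thick, tapering to 14 mm at this top. The flat end around it has two opposite gaps (thread starts) 34 degrees wide, at an unknown angle that differs each time. Just counter-clockwise of each gap a shoulder 3 mm wide stands 4.5 mm up from the flat end; lugs that land on a shoulder hold the nut 4.5 mm higher
- stud_foot (a point): foot of the stud, 25 mm above the bench. Clockwise turning on the flat end jams the lugs at the shoulders. Counter-clockwise turning, 150 degrees at most, brings them to the gaps, where the nut falls by its weight if not held up; 15 degrees on is a hard stop. From there 130 to 200 degrees clockwise run it under the thread (27 mm down per turn, 4 mm play) until the bar is home; it stays as left
- bar_top (a point): top face of the steel pressure bar, at the centre of its 35 mm hole round the stud. Bar 150 by 52 by 12 mm, long side along the clamp's x. A spring holds it up, this point 23 mm below stud_tip; it can be pushed straight down 5 mm (7 N at first, 10 N when home on the stick, then no farther)
- washer_top (a point): top, on the stud's axis, of the spring washer lying on the bar round the stud: 53 mm outside, 36 mm hole, 4 mm thick, 19 mm below stud_tip at first. The nut presses on it. It yields only once the bar is home: from 12 N on, 12 N more per mm, and after 2.5 mm it is solid. A person would stop at about 20 to 30 N on it, 0.2 to 0.4 N m of turning
- clamp: the wooden clamp base, 170 by 110 by 25 mm, screwed to the bench; origin on the bench under the stud's axis, z up. The walking stick (20 mm thick, its middle 35 mm above the bench) is fixed in it at 53 mm along its +x, parallel to its y, from 240 mm on the +y side to a crook that ends 185 mm to the -y side and bends to +x
- bar: the pressure bar as a body, origin 12 mm below bar_top
- nut: the hexagon nut as a body, origin at the centre of its underside
- jar_center (a point): bystander: closed glue jar, 60 mm diameter, 75 mm high, its middle
- tin: bystander: round tin, 64 mm diameter, 35 mm high
- small_nut: bystander: a small steel nut, 30 mm across flats, 12 mm high, not the one to use
- ferrule: bystander: brass ferrule ring, 40 mm diameter, 30 mm high
- hammer: bystander: hammer lying on the bench
- offcut: bystander: wooden offcut 90 by 45 by 30 mm
Mind the look-alikes: they are no part of the job. Leave any blue look-alike of the nut alone.

How it is judged (in metres and radians):
On the way:
1. the nut has dropped into the thread start, upright on the stud, the bar not yet pressed down (z of nut_center in the frame of stud_tip below 0.002 m and horizontal distance between nut_center and stud_tip below 0.004 m and angle between nut_center's own z axis and vertical below 0.12 rad and z of bar_top in the frame of stud_tip above -0.0255 m), for 0.1 s.
At the end, for the whole second after the job is handed in: the nut sits level on the stud (within 4 mm of its axis), released and at rest, and holds the bar down by at least 4 of its 5 mm of travel, pressing on its washer with more than 3 N (z of bar_top in the frame of stud_tip below -0.027 m and horizontal distance between nut_center and stud_tip below 0.004 m and z of nut_center in the frame of stud_tip below -0.006 m and angle between nut_center's own z axis and vertical below 0.1 rad and contact force between nut and bar above 3 N and linear speed of nut below 0.01 m/s and angular speed of nut below 0.1 rad/s); the robot touches nothing.
It fails at once if the nut is overtightened: it presses on the bar's washer with more than 60 N (contact force between nut and bar above 60 N).
It fails at once if the nut is forced: it wrenches the clamp, stud included, with more than 150 N in all (contact force between nut and clamp above 150 N).
It fails at once if a bystander is moved by more than 40 mm (distance of any of jar_center, tin, small_nut, ferrule, hammer, offcut from where it was at the start of the episode above 0.04 m).
It also fails if it takes over 72 s, if anything falls off the work surface, if the arm or the gripper's body presses on something with over 40 N, if the wrist force passes 120 N, or if a joint passes its speed limit or range.

## Working session

There is one attempt and no reset: what is moved stays moved. The work goes in short steps, Python scripts to look and compute and a tool call to move; the robot and the scene stay as the last step left them, time stands still between calls to the robot, and variables do not carry over. Pictures are saved under pics/ and viewed, and the job is handed in when it is done.

Besides the shell and the picture viewer there is one more tool, called after ">>>" as a command line: name --argument value ..., lists and objects as JSON in quotes. apply_moves: Moves the arm, as the interface text tells. Its arguments: {"type":"object","properties":{"motion":{"type":"array"},"hand":{"type":"number"}},"required":["motion"]}

```bash
mkdir -p pics; ls; cat > h.py <<'E'
import numpy as np,cv2
from plant import ctrl
def ray(name,u,v,z):
    m=ctrl.camera_model(name);T=np.array(m["cam_to_world"])
    d=T[:3,:3]@np.array([(u-m["cx"])/m["fx"],(v-m["cy"])/m["fy"],1]);o=T[:3,3]
    return o+d*(z-o[2])/d[2]
def cloud(m,T,dep):
    v,u=np.mgrid[0:384,0:512]
    P=np.stack([(u-m["cx"])/m["fx"]*dep,(v-m["cy"])/m["fy"]*dep,dep],-1)
    return P@T[:3,:3].T+T[:3,3]
E
python3 - <<'E'
from h import *
print(ctrl.get_obs())
for n in("top","side"):
    p,d=ctrl.snapshot(n); cv2.imwrite(f"pics/{n}0.png",p); np.savez(f"{n}0.npz",p=p,d=d)
    m=ctrl.camera_model(n);print(n,m)
E
```

```text
pics
{'clock': 0.0, 'joint_pos': array([-5.60299865e+01,  2.05901893e+01,  6.35636962e-01, -2.11260026e-02,
       -7.01378700e+01, -1.65067272e+01]), 'qvel': array([ 0.03410845, -0.02283169, -0.04052543, -0.00422258, -0.01988389,
       -0.01428205]), 'tau': array([ 4.92872332e-04, -5.82720244e+01,  2.93052399e+01,  6.99735001e+00,
        6.73428556e-03, -2.09383011e-04]), 'tool_pos': array([ 0.20239525, -0.6434284 ,  0.22564776]), 'orientation': array([-1.79992779e+02, -9.42565514e-02,  1.07456087e+02]), 'force': array([-0.35444177,  0.42159767, -0.06019373]), 'moment': array([ 0.03120563,  0.01017604, -0.0794396 ]), 'opening': 0.08795479900806975}
top {'fx': 364.099184330937, 'fy': 364.099184330937, 'cx': 253.71008182385108, 'cy': 187.9045598699567, 'cam_to_world': array([[ 0.00485282, -0.99538358,  0.09585394,  0.39736364],
       [-0.99995361, -0.00562791, -0.0078174 , -0.00429006],
       [ 0.00832077, -0.09581156, -0.99536471,  1.0726905 ],
       [ 0.        ,  0.        ,  0.        ,  1.        ]])}
side {'fx': 464.6525133150759, 'fy': 464.6525133150759, 'cx': 252.2229100113404, 'cy': 184.1420522340806, 'cam_to_world': array([[-0.88926893, -0.34419891,  0.3012107 ,  0.0441573 ],
       [-0.45713688,  0.64716908, -0.61008036,  0.88275683],
       [ 0.01505474, -0.68022003, -0.73285337,  1.15016761],
       [ 0.        ,  0.        ,  0.        ,  1.        ]])}
```

View pics/top0.png

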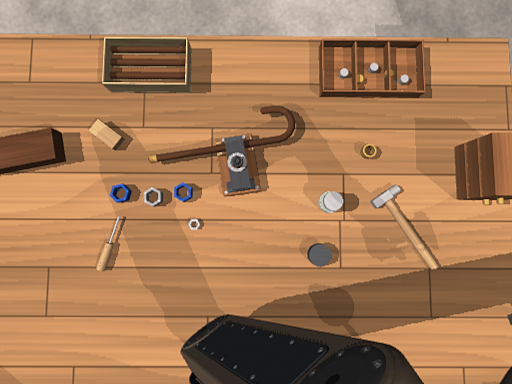

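View pics/side0.png

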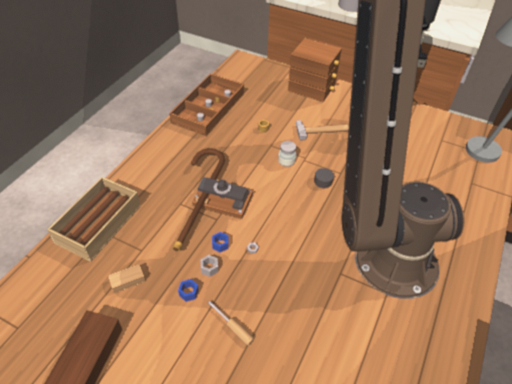

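Top-view candidates for the nut are blue (121,193), steel (153,197), blue (184,192) and small steel (194,224). The large steel one at (153,197) fits; the blue ones and the small one are look-alikes. I'll confirm it in an enlarged crop.

```bash
python3 - <<'E'
from h import *
z=np.load("top0.npz");p,d=z["p"],z["d"]
cv2.imwrite("pics/crop.png",cv2.resize(p[120:240,100:270],None,fx=4.5,fy=4.5,interpolation=cv2.INTER_CUBIC))
m=ctrl.camera_model("top");C=cloud(m,m["cam_to_world"],d)
def rep(u0,u1,v0,v1,lo,hi):
    s=C[v0:v1,u0:u1].reshape(-1,3);s=s[(s[:,2]>lo)&(s[:,2]<hi)]
    print(len(s),s.min(0),s.max(0),s.mean(0),cv2.minAreaRect((s[:,:2]*1000).astype(np.float32)) if len(s)>3 else '')
rep(141,167,184,212,.02,.045)
rep(210,270,130,190,.085,.11)
rep(210,270,130,190,.045,.0668)
rep(205,275,130,200,.018,.032)
print(np.round(C[161,225:250],3)[:,2])
z=np.load("side0.npz");p,d=z["p"],z["d"]
cv2.imwrite("pics/crops.png",cv2.resize(p[150:310,150:290],None,fx=3.7,fy=3.7,interpolation=cv2.INTER_CUBIC))
m=ctrl.camera_model("side");C=cloud(m,m["cam_to_world"],d)
print('side');rep(196,224,252,280,.02,.045);rep(190,260,165,220,.085,.11);rep(190,260,165,220,.045,.0668);print(C[265,205:213])
E
```

```text
151 [0.44685501 0.25440715 0.02003609] [0.49878507 0.30149944 0.03582026] [0.47265226 0.27757213 0.03069755] ((472.8346252441406, 277.928466796875), (51.97633743286133, 46.908512115478516), 0.47203388810157776)
87 [0.55400187 0.02304448 0.08513586] [0.58256462 0.0506866  0.09875359] [0.5674322  0.03664174 0.08954464] ((568.2816162109375, 36.875240325927734), (28.62813949584961, 27.479537963867188), 0.646908164024353)
874 [ 0.49113781 -0.05557774  0.04500046] [0.64508243 0.11314742 0.06679559] [0.57704299 0.03209568 0.06082951] ((585.4303588867188, 7.9416351318359375), (155.6696319580078, 164.97006225585938), 30.465213775634766)
865 [ 0.47706704 -0.03080613  0.01908314] [0.65967784 0.10150852 0.03180518] [0.55600243 0.03367215 0.02697301] ((568.1824951171875, 36.11711120605469), (170.59329223632812, 110.1273193359375), 9.127455711364746)
[0.027 0.027 0.069 0.067 0.067 0.063 0.089 0.083 0.091 0.09  0.09  0.088
 0.09  0.088 0.094 0.088 0.083 0.068 0.068 0.067 0.07  0.067 0.027 0.026
 0.028]
side
156 [0.44678248 0.25351308 0.02001936] [0.49780125 0.30524678 0.03584784] [0.47310849 0.2808
[... 248 characters left out ...]
35.372802734375), (24.257658004760742, 25.7996883392334), 42.39476013183594)
665 [ 0.48882318 -0.06170126  0.04506604] [0.6444737  0.17809486 0.06674133] [0.56922343 0.04546206 0.05896039] ((565.0413818359375, 45.622230529785156), (151.3929901123047, 242.59580993652344), 13.775341987609863)
[[ 4.92689127e-01  2.72885169e-01 -2.97658469e-03]
 [ 4.90501364e-01  2.71006220e-01 -3.96769392e-03]
 [ 4.86055902e-01  2.72237665e-01  9.00903361e-04]
 [ 4.83895741e-01  2.70327637e-01 -1.52376084e-04]
 [ 4.82504260e-01  2.67328957e-01 -3.24113143e-03]
 [ 4.79636065e-01  2.66393243e-01 -2.45829972e-03]
 [ 4.77196459e-01  2.64852413e-01 -2.80781770e-03]
 [ 4.74314524e-01  2.63944457e-01 -1.97728959e-03]]
```

View pics/crop.png

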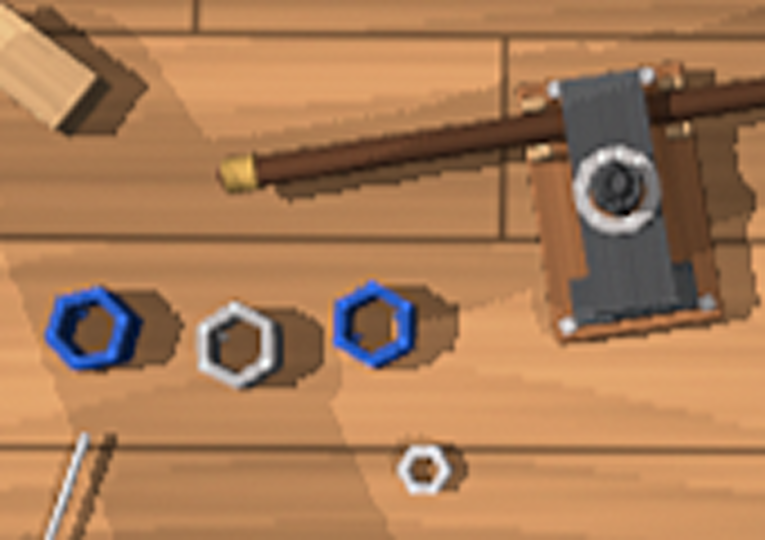

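View pics/crops.png

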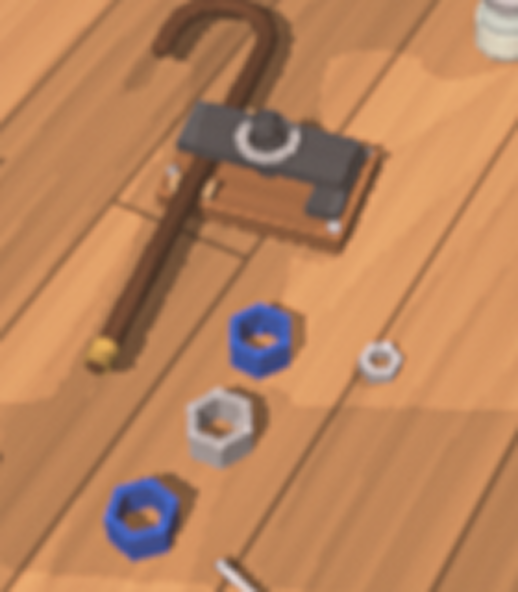

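The crop confirms the steel nut at top (153,197), world about (0.473, 0.278), with flats facing ±y. The blue ones sit about 80 mm to either side, so I'll put the jaws along 150°. The stud is at about (0.568, 0.037). Now I'll move above the nut.

>>> apply_moves --motion '[[[30,42,3],20],[[30,42,3],20],[[30,42,3],20],[[30,42,3],20],[[30,42,3],20],[[30,42,3],20],[[30,42,3],20],[[30,42,3],20],[[30,42,3],20],[[30,42,3],20]]'

```text
clock: 1.1
tool_pos: [0.4933, -0.2357, 0.2557]
orientation: [180.0, -0.0, 127.5]
force: [1.3, -1.1, 1.2]
opening: 0.0877
```

>>> apply_moves --motion '[[[-2,51.3,-5],22.5],[[-2,51.3,-5],22.5],[[-2,51.3,-5],22.5],[[-2,51.3,-5],22.5],[[-2,51.3,-5],22.5],[[-2,51.3,-5],22.5],[[-2,51.3,-5],22.5],[[-2,51.3,-5],22.5],[[-2,51.3,-5],22.5],[[-2,51.3,-5],22.5]]'

```text
clock: 2.1
tool_pos: [0.4725, 0.2616, 0.2069]
orientation: [180.0, -0.0, 150.0]
force: [1.4, 0.6, -0.1]
opening: 0.0878
```

>>> apply_moves --motion '[[[0,0,0],0],[[0,0,0],0]]'

```text
clock: 2.3
tool_pos: [0.4727, 0.2605, 0.2062]
orientation: [-179.9, -0.0, 150.1]
force: [-0.4, -0.3, 0.3]
opening: 0.0875
```

```bash
cat >> h.py <<'E'
from scipy.spatial.transform import Rotation as Ro
def wT():
    o=ctrl.get_obs();T=np.eye(4);T[:3,:3]=Ro.from_euler('xyz',o["orientation"],degrees=True).as_matrix();T[:3,3]=o["tool_pos"]
    m=ctrl.camera_model("wrist");return m,T@np.array(m["tool_from_camera"])
def wrist(fn):
    m,T=wT();p,d=ctrl.snapshot("wrist");cv2.imwrite(f"pics/{fn}.png",p);np.savez(fn+".npz",p=p,d=d,T=T)
    return m,T,p,d
def cast(m,T,uv,z):
    uv=np.atleast_2d(uv).astype(float);D=np.c_[(uv[:,0]-m["cx"])/m["fx"],(uv[:,1]-m["cy"])/m["fy"],np.ones(len(uv))]@T[:3,:3].T
    return T[:3,3]+D*((z-T[2,3])/D[:,2])[:,None]
E
python3 - <<'E'
from h import *
m,T,p,d=wrist("w1");print(m,T)
C=cloud(m,T,d);mk=(C[...,2]>.026)&(C[...,2]<.034)&(np.hypot(C[...,0]-.473,C[...,1]-.278)<.035)
s=C[mk];print(len(s),s.mean(0),cv2.minAreaRect((s[:,:2]*1000).astype(np.float32)))
E
```

```text
{'fx': 311.4104532144546, 'fy': 311.4104532144546, 'cx': 254.04190398969777, 'cy': 193.20592247513395, 'tool_from_camera': array([[ 9.99999672e-01, -1.24309094e-04,  8.00222663e-04,
         1.29406237e-03],
       [-7.80297216e-05,  9.68759981e-01,  2.48000189e-01,
        -6.54456513e-02],
       [-8.06052371e-04, -2.48000170e-01,  9.68759653e-01,
        -1.58603206e-01],
       [ 0.00000000e+00,  0.00000000e+00,  0.00000000e+00,
         1.00000000e+00]])} [[-0.86686146  0.48346932  0.12169067  0.43910729]
 [ 0.49854744  0.84000841  0.21409419  0.2046316 ]
 [ 0.00128678  0.24625857 -0.96920331  0.36495162]
 [ 0.          0.          0.          1.        ]]
856 [0.47193637 0.2799916  0.03035679] ((472.4559326171875, 280.3109436035156), (54.33591842651367, 47.586097717285156), 61.51123046875)
```

View pics/w1.png

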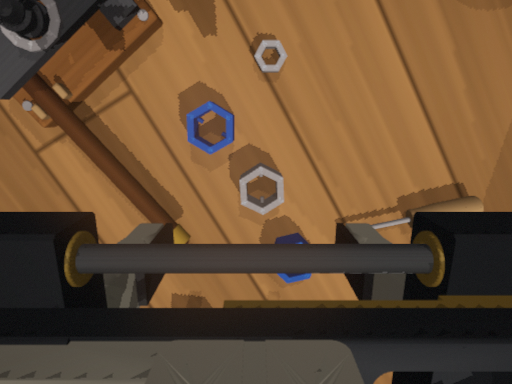

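The wrist view shows the steel nut at pixel (262,190), giving (0.472, 0.280) with flats at about 151.5°. The blue nuts are at (210,127) and (292,257), clear of the jaws. Now I'll descend and grip.

>>> apply_moves --motion '[[[0,2,-5],1.5],[[0,2,-10],1.5],[[0,2,-15],1.5],[[0,2,-18],1.5],[[0,2,-20],1.5],[[0,2,-20.1],1.5],[[0,2,-20.1],1.5]]' --hand 7

```text
clock: 3.05
tool_pos: [0.4737, 0.2788, 0.0066]
orientation: [-180.0, 0.0, 151.4]
force: [0.9, 0.2, 0.1]
opening: 0.0696
```

>>> apply_moves --motion '[[[0,0,0],0],[[0,0,0],0],[[0,0,0],0],[[0,0,0],0],[[0,0,0],0]]' --hand 4

```text
clock: 3.55
tool_pos: [0.4737, 0.28, 0.0072]
orientation: [179.9, 0.0, 151.5]
force: [-0.9, -0.8, 6.4]
opening: 0.0476
```

>>> apply_moves --motion '[[[0,0,0],0],[[0,0,0],0],[[0,0,-0.2],8],[[0,0,-0.2],16],[[0,0,-0.2],24],[[0,0,-0.2],32],[[0,0,-0.2],40],[[0,0,-0.2],48],[[0,0,-0.2],56],[[0,0,-0.2],60]]' --hand 7

```text
clock: 4.55
tool_pos: [0.4732, 0.2795, 0.004]
orientation: [-180.0, -0.0, -148.2]
force: [0.1, 0.1, -0.4]
opening: 0.0701
```

>>> apply_moves --motion '[[[0,0,0],0],[[0,0,0],0],[[0,0,0],0],[[0,0,0],0],[[0,0,0],0]]' --hand 4

```text
clock: 5.05
tool_pos: [0.4732, 0.2795, 0.0041]
orientation: [-180.0, -0.0, -148.6]
force: [0.3, 0.1, 0.7]
opening: 0.0477
```

>>> apply_moves --motion '[[[0,0,0],0],[[0,0,0],0],[[0,0,0],-8],[[0,0,0],-16],[[0,0,0],-24],[[0,0,0],-32],[[0,0,0],-40],[[0,0,0],-48],[[0,0,0],-56],[[0,0,0],-60]]' --hand 7

```text
clock: 6.05
tool_pos: [0.4733, 0.2796, 0.0041]
orientation: [180.0, 0.0, 151.2]
force: [-0.0, -0.8, 0.7]
opening: 0.0701
```

>>> apply_moves --motion '[[[0,0,0],0],[[0,0,0],0],[[0,0,0],0],[[0,0,0],0],[[0,0,0],0]]' --hand 4

```text
clock: 6.55
tool_pos: [0.4733, 0.2796, 0.0041]
orientation: [180.0, 0.0, 151.5]
force: [-0.4, 0.5, -0.1]
opening: 0.0479
```

>>> apply_moves --motion '[[[0,0,3],0],[[0,0,8],0],[[0,0,13],0],[[1,-3,17],0],[[2,-7,20],0],[[3,-11,22],0],[[5,-15.5,24],0],[[6,-20,25],0],[[7,-24,25.6],0],[[8,-26.9,25.6],0]]'

```text
clock: 7.55
tool_pos: [0.5533, 0.0082, 0.2609]
orientation: [180.0, 0.0, 151.4]
force: [0.3, -0.1, -3.4]
opening: 0.0474
```

>>> apply_moves --motion '[[[0,0,0],0],[[0,0,0],0],[[0,0,0],0]]'

```text
clock: 7.85
tool_pos: [0.5528, 0.011, 0.2596]
orientation: [-180.0, -0.1, 151.5]
force: [-0.4, -0.4, -3.7]
opening: 0.048
```

```bash
python3 - <<'E'
from h import *
m,T,p,d=wrist("w2");o=ctrl.get_obs();print(o["tool_pos"],o["orientation"],o["opening"],o["joint_pos"],o["force"])
C=cloud(m,T,d);c0=np.array([.568,.037])
r=np.hypot(C[...,0]-c0[0],C[...,1]-c0[1])
for lo,hi in((.082,.0875),(.0875,.0912),(.092,.0965)):
    s=C[(C[...,2]>lo)&(C[...,2]<hi)&(r<.025)]
    if len(s)>5:print(len(s),s.mean(0),cv2.minEnclosingCircle((s[:,:2]*1000).astype(np.float32)))
# washer white ring
hsv=cv2.cvtColor(p,cv2.COLOR_BGR2HSV)
mk=((C[...,2]>.060)&(C[...,2]<.072)&(r<.045)&(hsv[...,2]>120)&(hsv[...,1]<60)).astype(np.uint8)
c,_=cv2.findContours(mk,cv2.RETR_EXTERNAL,cv2.CHAIN_APPROX_NONE);c=max(c,key=cv2.contourArea)
e=cv2.fitEllipse(cv2.convexHull(c));print(e,cast(m,T,e[0],.066))
h=cast(m,T,cv2.convexHull(c)[:,0],.066);print(cv2.minEnclosingCircle((h[:,:2]*1000).astype(np.float32)))
x,y=map(int,e[0]);cr=p[max(0,y-60):y+60,max(0,x-70):x+70];cv2.imwrite("pics/w2c.png",cv2.resize(cr,None,fx=5,fy=5,interpolation=cv2.INTER_CUBIC));print(x,y)
E
```

```text
[0.55289142 0.01128513 0.25974342] [-1.79984035e+02 -3.83778092e-02  1.51517511e+02] 0.047956173719297626 [ 2.14490178e+01  7.90398778e+00 -1.18694299e+01 -2.02844426e-02
 -7.02635050e+01 -4.99246456e+01] [ 0.68415335 -0.44173163 -2.73506918]
36 [0.56435457 0.02419197 0.08480238] ((563.2992553710938, 27.927278518676758), 11.719006538391113)
((252.1530303955078, 196.49937438964844), (42.92660903930664, 46.06918716430664), 80.59817504882812) [[0.56688229 0.03592599 0.066     ]]
((566.9768676757812, 35.85440444946289), 27.088476181030273)
252 196
```

View pics/w2.png

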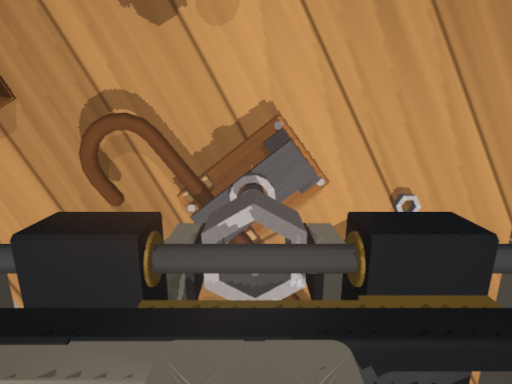

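View pics/w2c.png

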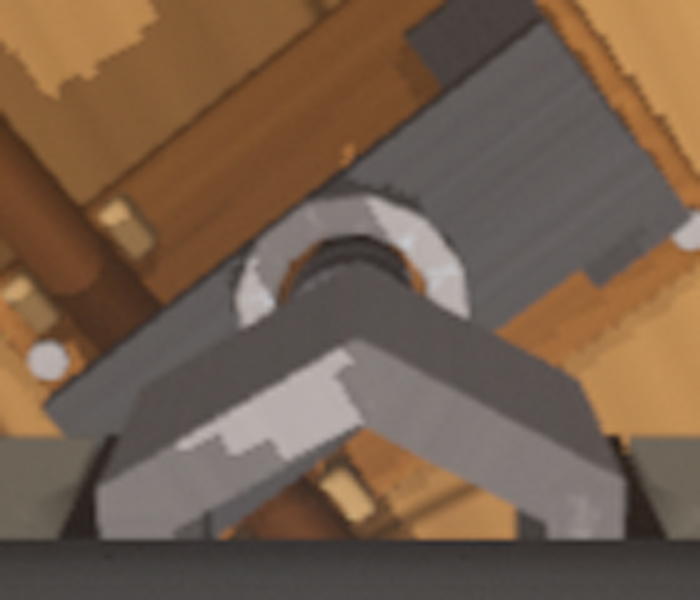

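The held nut hides the stud, so I'll step back along the tool's -y and look again.

>>> apply_moves --motion '[[[-2,-3.4,0],0],[[-2,-3.4,0],0],[[-2,-3.4,0],0],[[-2,-3.4,0],0]]'

```text
clock: 8.3
tool_pos: [0.5335, -0.0225, 0.2602]
orientation: [180.0, 0.0, 151.5]
force: [0.4, 0.4, -3.4]
opening: 0.0477
```

```bash
python3 - <<'E'
from h import *
m,T,p,d=wrist("w3");o=ctrl.get_obs();print(o["tool_pos"],o["orientation"],o["clock"],o["force"],o["moment"])
C=cloud(m,T,d);c0=np.array([.568,.037])
r=np.hypot(C[...,0]-c0[0],C[...,1]-c0[1])
for lo,hi in((.079,.0878),(.0878,.0912),(.0915,.0975)):
    s=C[(C[...,2]>lo)&(C[...,2]<hi)&(r<.025)]
    if len(s)>5:print(len(s),s.mean(0),cv2.minEnclosingCircle((s[:,:2]*1000).astype(np.float32)))
hsv=cv2.cvtColor(p,cv2.COLOR_BGR2HSV)
mk=((C[...,2]>.058)&(C[...,2]<.074)&(r<.045)&(hsv[...,2]>110)&(hsv[...,1]<60)).astype(np.uint8)
c,_=cv2.findContours(mk,cv2.RETR_EXTERNAL,cv2.CHAIN_APPROX_NONE);c=max(c,key=cv2.contourArea)
h0=cv2.convexHull(c);e=cv2.fitEllipse(h0);print(e,cast(m,T,e[0],.066))
h=cast(m,T,h0[:,0],.066);print(cv2.minEnclosingCircle((h[:,:2]*1000).astype(np.float32)))
x,y=map(int,e[0]);cr=p[max(0,y-50):y+50,max(0,x-60):x+60];cv2.imwrite("pics/w3c.png",cv2.resize(cr,None,fx=6,fy=6,interpolation=cv2.INTER_CUBIC));print(x,y)
E
```

```text
[ 0.53357695 -0.02252538  0.26016738] [1.79982406e+02 1.03938461e-02 1.51528754e+02] 8.35 [ 0.34002306  0.47332285 -2.87334378] [0.06471135 0.01344246 0.01329329]
254 [0.56553432 0.03615055 0.08601135] ((567.186279296875, 37.35829544067383), 15.615472793579102)
139 [0.5664691  0.03581468 0.08915911] ((567.24267578125, 36.2158088684082), 15.356267929077148)
55 [0.56486422 0.03503588 0.0930609 ] ((567.0892944335938, 37.18391036987305), 8.874162673950195)
((266.6954650878906, 235.52734375), (11.330497741699219, 17.92678451538086), 34.510135650634766) [[0.55587569 0.05404487 0.066     ]]
((556.4522094726562, 54.6037712097168), 10.47423267364502)
266 235
```

View pics/w3c.png

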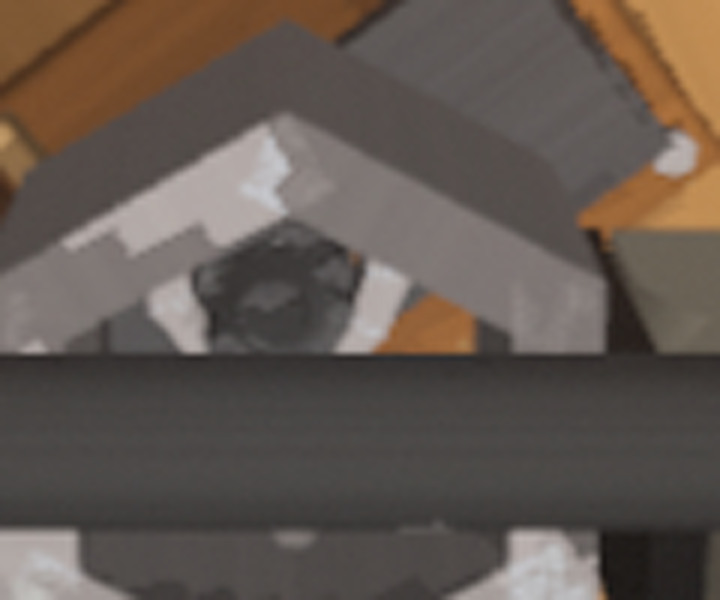

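The view shows image-down is tool +y, so I went the wrong way. Depth already gives the stud at about (567, 37) mm. I'll take one clean view from the other side.

>>> apply_moves --motion '[[[4.9,8.5,0],0],[[4.9,8.5,0],0],[[4.9,8.5,0],0],[[4.9,8.5,0],0],[[4.9,8.5,0],0]]'

```text
clock: 8.85
tool_pos: [0.582, 0.0617, 0.2597]
orientation: [-180.0, -0.0, 151.5]
force: [0.1, 0.4, -2.0]
opening: 0.0478
```

```bash
cat > st.py <<'E'
from h import *
import sys
m,T,p,d=wrist(sys.argv[1]);o=ctrl.get_obs();print(o["tool_pos"],o["orientation"],o["clock"],o["force"],o["moment"])
C=cloud(m,T,d);c0=np.array([.567,.037])
r=np.hypot(C[...,0]-c0[0],C[...,1]-c0[1])
for lo,hi in((.079,.0878),(.0878,.0912),(.0915,.0975)):
    s=C[(C[...,2]>lo)&(C[...,2]<hi)&(r<.025)]
    if len(s)>5:print(len(s),s.mean(0),cv2.minEnclosingCircle((s[:,:2]*1000).astype(np.float32)))
hsv=cv2.cvtColor(p,cv2.COLOR_BGR2HSV)
mk=((C[...,2]>.058)&(C[...,2]<.074)&(r<.035)&(hsv[...,2]>110)&(hsv[...,1]<60)).astype(np.uint8)
c,_=cv2.findContours(mk,cv2.RETR_EXTERNAL,cv2.CHAIN_APPROX_NONE);c=max(c,key=cv2.contourArea)
h0=cv2.convexHull(c);e=cv2.fitEllipse(h0);print(e,cast(m,T,e[0],.066))
h=cast(m,T,h0[:,0],.066);print(cv2.minEnclosingCircle((h[:,:2]*1000).astype(np.float32)))
x,y=map(int,e[0]);cr=p[max(0,y-40):y+40,max(0,x-50):x+50];cv2.imwrite(f"pics/{sys.argv[1]}c.png",cv2.resize(cr,None,fx=7,fy=7,interpolation=cv2.INTER_CUBIC));print(x,y)
E
python3 st.py w4
```

```text
[0.58193718 0.06133353 0.26001531] [-1.79979137e+02 -1.28900720e-02  1.51469160e+02] 8.9 [-0.78556327 -0.86071011 -2.29036716] [ 0.05176936  0.08268346 -0.04055372]
372 [0.56698332 0.03682797 0.08591559] ((567.3413696289062, 37.18796157836914), 15.657005310058594)
171 [0.56683046 0.03679696 0.0891071 ] ((567.16064453125, 36.48524475097656), 15.33598804473877)
79 [0.56714029 0.03737044 0.09288075] ((568.446533203125, 37.828941345214844), 10.47242546081543)
((253.45053100585938, 147.01455688476562), (47.73032760620117, 49.59666442871094), 62.32615661621094) [[0.56727208 0.03672231 0.066     ]]
((567.6743774414062, 37.41373825073242), 27.979494094848633)
253 147
```

View pics/w4c.png

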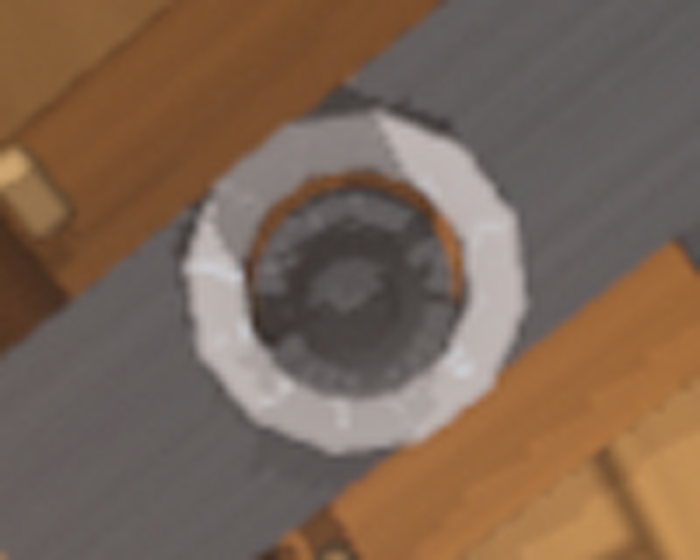

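The washer ring and stud are centred at pixel (253,147), giving (567.2, 36.9) mm. The nut grip showed a camera bias of (+1.0, -0.6), so I'll take (568.2, 36.3), which agrees with the top camera. Now I'll go over it and down.

>>> apply_moves --motion '[[[-1.37,-2.5,-5],0],[[-1.37,-2.5,-10],0],[[-1.37,-2.5,-14],0],[[-1.37,-2.5,-15.5],0],[[-1.37,-2.5,-15.5],0],[[-1.37,-2.5,-15.5],0]]'

```text
clock: 9.5
tool_pos: [0.5692, 0.0362, 0.1062]
orientation: [180.0, 0.1, 151.5]
force: [-0.2, -0.5, -1.7]
opening: 0.0478
```

>>> apply_moves --motion '[[[0,0,-0.4],0],[[0,0,-0.8],0],[[0,0,-1.0],0],[[0,0,-1.2],0],[[0,0,-1.2],0]]'

```text
clock: 10.0
tool_pos: [0.5685, 0.0366, 0.093]
orientation: [-180.0, -0.0, 151.5]
force: [-1.2, -0.4, -2.9]
opening: 0.0478
```

>>> apply_moves --motion '[[[0,0,-0.2],0],[[0,0,-0.3],0],[[0,0,-0.4],0],[[0,0,-0.5],0]]'

```text
clock: 10.4
tool_pos: [0.5686, 0.0366, 0.088]
orientation: [180.0, 0.0, 151.5]
force: [-0.5, 0.0, -2.7]
opening: 0.048
```

>>> apply_moves --motion '[[[0,0,-0.1],0],[[0,0,-0.2],0],[[0,0,-0.3],0],[[0,0,-0.4],0]]'

```text
clock: 10.8
tool_pos: [0.5686, 0.0366, 0.084]
orientation: [180.0, 0.0, 151.5]
force: [0.7, -0.5, -1.4]
opening: 0.0476
```

>>> apply_moves --motion '[[[0,0,-0.05],0],[[0,0,-0.1],0],[[0,0,-0.1],0]]'

```text
clock: 11.1
tool_pos: [0.5687, 0.0366, 0.0837]
orientation: [180.0, 0.0, 151.5]
force: [-2.3, -0.0, 4.4]
opening: 0.0478
```

Contact at the flat-end height (TCP 0.0837, predicted 0.0841), with about 7 N of press. Now I'll turn counter-clockwise and feel for the drop.

>>> apply_moves --motion '[[[0,0,0.02],3],[[0,0,0.02],6],[[0,0,0.02],9],[[0,0,0.02],12]]'

```text
clock: 11.5
tool_pos: [0.5691, 0.0367, 0.0838]
orientation: [180.0, 0.1, 163.6]
force: [-1.0, 0.4, 2.6]
opening: 0.0481
```

>>> apply_moves --motion '[[[0,0,0],3],[[0,0,0],6],[[0,0,0],9],[[0,0,0],12]]'

```text
clock: 11.9
tool_pos: [0.5691, 0.0367, 0.0838]
orientation: [180.0, 0.1, 175.6]
force: [-0.4, 0.9, 3.2]
opening: 0.0482
```

>>> apply_moves --motion '[[[0,0,0],3],[[0,0,0],6],[[0,0,0],9],[[0,0,0],12]]'

```text
clock: 12.3
tool_pos: [0.5691, 0.0367, 0.0838]
orientation: [180.0, 0.1, -172.4]
force: [-0.3, -0.4, 2.2]
opening: 0.0479
```

>>> apply_moves --motion '[[[0,0,0],3],[[0,0,0],6],[[0,0,0],9],[[0,0,0],12]]'

```text
clock: 12.7
tool_pos: [0.5692, 0.0367, 0.0838]
orientation: [-180.0, 0.1, -160.4]
force: [-0.6, 0.4, 1.8]
opening: 0.0481
```

>>> apply_moves --motion '[[[0,0,0],3],[[0,0,0],6],[[0,0,0],9],[[0,0,0],12]]'

```text
clock: 13.1
tool_pos: [0.5692, 0.0367, 0.0838]
orientation: [-180.0, 0.1, -148.4]
force: [-0.1, -0.2, 1.6]
opening: 0.0476
```

>>> apply_moves --motion '[[[0,0,0],3],[[0,0,0],6],[[0,0,0],9],[[0,0,0],12]]'

```text
clock: 13.5
tool_pos: [0.5691, 0.0366, 0.0838]
orientation: [-180.0, 0.1, -136.4]
force: [-0.5, 0.1, 1.7]
opening: 0.0478
```

>>> apply_moves --motion '[[[0,0,-0.03],3],[[0,0,-0.03],6],[[0,0,-0.03],9],[[0,0,-0.03],12]]'

```text
clock: 13.9
tool_pos: [0.5691, 0.0367, 0.0836]
orientation: [-179.9, 0.1, -124.4]
force: [-1.5, 0.1, 3.9]
opening: 0.0479
```

>>> apply_moves --motion '[[[0,0,-0.01],3],[[0,0,-0.01],6],[[0,0,-0.01],9],[[0,0,-0.01],12]]'

```text
clock: 14.3
tool_pos: [0.5689, 0.0366, 0.0832]
orientation: [-180.0, 0.0, -112.4]
force: [-0.8, 0.2, -1.2]
opening: 0.0479
```

After 96° the support vanished (z 0.0832, force back near free). I'll lower gently into the gap.

>>> apply_moves --motion '[[[0,0,-0.05],1],[[0,0,-0.1],2],[[0,0,-0.15],3],[[0,0,-0.2],3]]'

```text
clock: 14.7
tool_pos: [0.5681, 0.0363, 0.0805]
orientation: [179.9, -0.0, -109.5]
force: [-1.6, -2.1, -2.2]
opening: 0.0482
```

>>> apply_moves --motion '[[[0,0,-0.1],0],[[0,0,-0.2],0],[[0,0,-0.3],0],[[0,0,-0.4],0],[[0,0,-0.5],0],[[0,0,-0.6],0]]'

```text
clock: 15.3
tool_pos: [0.5689, 0.0367, 0.0749]
orientation: [-180.0, 0.0, -109.5]
force: [-1.7, -1.6, -2.6]
opening: 0.0476
```

>>> apply_moves --motion '[[[0,0,-0.05],0],[[0,0,-0.1],0],[[0,0,-0.15],0],[[0,0,-0.2],0],[[0,0,-0.2],0]]'

```text
clock: 15.8
tool_pos: [0.5687, 0.0367, 0.0729]
orientation: [-180.0, 0.0, -109.5]
force: [0.9, -1.6, -2.5]
opening: 0.0481
```

The nut centre is about 1.2 mm below the tip and free, so it's in the thread start. Now I'll run clockwise along the helix.

>>> apply_moves --motion '[[[0,0,-0.02],-4],[[0,0,-0.05],-8],[[0,0,-0.08],-12],[[0,0,-0.11],-16],[[0,0,-0.14],-20]]'

```text
clock: 16.3
tool_pos: [0.5688, 0.0369, 0.0715]
orientation: [-180.0, 0.0, -129.7]
force: [-0.4, -1.6, -3.1]
opening: 0.0478
```

```bash
cat > o.py <<'E'
from h import *
o=ctrl.get_obs();print(o["clock"],o["tool_pos"].round(4),o["orientation"].round(1),o["force"].round(1),o["moment"].round(2),o["joint_pos"].round(0),o["opening"],'nutz',o["tool_pos"][2]+.0109-.085)
E
python3 o.py
```

```text
16.3 [0.5688 0.0369 0.0715] [-180.     0.  -129.7] [-0.4 -1.6 -3.1] [-0.28  0.19  0.01] [ 23.  19. -24.  -0. -47.  27.] 0.04784307409756458 nutz -0.0025709891784926747
```

>>> apply_moves --motion '[[[0,0,-0.03],-4],[[0,0,-0.06],-8],[[0,0,-0.09],-12],[[0,0,-0.12],-16],[[0,0,-0.15],-20]]'

```text
clock: 16.8
tool_pos: [0.5691, 0.037, 0.0701]
orientation: [-180.0, 0.1, -149.7]
force: [1.2, -0.9, -0.1]
opening: 0.0478
```

>>> apply_moves --motion '[[[0,0,-0.03],-4],[[0,0,-0.06],-8],[[0,0,-0.09],-12],[[0,0,-0.12],-16],[[0,0,-0.15],-20]]'

```text
clock: 17.3
tool_pos: [0.5696, 0.0367, 0.0693]
orientation: [-180.0, 0.1, -169.7]
force: [-0.6, -2.3, 2.2]
opening: 0.0482
```

```bash
python3 o.py
```

```text
17.3 [0.5696 0.0367 0.0693] [-1.800e+02  1.000e-01 -1.697e+02] [-0.6 -2.3  2.2] [-0.85  0.19  0.08] [ 23.  19. -24.   0. -46. -13.] 0.048226632621270596 nutz -0.004786500515669964
```

>>> apply_moves --motion '[[[0,0,-0.02],-4],[[0,0,-0.04],-8],[[0,0,-0.06],-12],[[0,0,-0.08],-16],[[0,0,-0.1],-20]]'

```text
clock: 17.8
tool_pos: [0.5695, 0.0367, 0.0684]
orientation: [180.0, 0.1, 170.3]
force: [-0.1, -2.9, 3.2]
opening: 0.0477
```

```bash
python3 o.py
```

```text
17.8 [0.5695 0.0367 0.0684] [1.800e+02 1.000e-01 1.703e+02] [-0.1 -2.9  3.2] [-0.9   0.21  0.05] [ 23.  19. -24.   0. -46. -33.] 0.04765012735567339 nutz -0.005725764178587403
```

>>> apply_moves --motion '[[[0,0,-0.01],-4],[[0,0,-0.02],-8],[[0,0,-0.03],-12],[[0,0,-0.04],-16],[[0,0,-0.05],-20]]'

```text
clock: 18.3
tool_pos: [0.5696, 0.0366, 0.0679]
orientation: [179.9, 0.1, 150.3]
force: [-0.0, -2.6, 3.7]
opening: 0.0483
```

```bash
python3 o.py
```

```text
18.3 [0.5696 0.0366 0.0679] [1.799e+02 1.000e-01 1.503e+02] [-0.  -2.6  3.7] [-1.04  0.07  0.06] [ 23.  20. -24.   0. -46. -53.] 0.04828793026053587 nutz -0.006160693699829536
```

>>> apply_moves --motion '[[[0,0,-0.01],-4],[[0,0,-0.01],-8],[[0,0,-0.02],-12],[[0,0,-0.02],-16],[[0,0,-0.03],-20]]'

```text
clock: 18.8
tool_pos: [0.5695, 0.0365, 0.0673]
orientation: [179.9, 0.1, 130.3]
force: [1.6, -4.6, -1.5]
opening: 0.048
```

```bash
python3 o.py
```

```text
18.8 [0.5695 0.0365 0.0673] [1.799e+02 1.000e-01 1.303e+02] [ 1.6 -4.6 -1.5] [-1.48 -0.6   0.21] [ 23.  20. -24.   0. -46. -73.] 0.048014954763407 nutz -0.00682304170514704
```

>>> apply_moves --motion '[[[0,0,-0.03],-4],[[0,0,-0.06],-8],[[0,0,-0.09],-12],[[0,0,-0.12],-16]]'

```text
clock: 19.2
tool_pos: [0.5696, 0.0364, 0.066]
orientation: [179.9, 0.1, 114.3]
force: [1.7, -4.3, -2.1]
opening: 0.0479
```

```bash
python3 o.py
```

```text
19.2 [0.5696 0.0364 0.066 ] [1.799e+02 1.000e-01 1.143e+02] [ 1.7 -4.3 -2.1] [-1.85 -0.77  0.15] [ 23.  20. -24.   0. -46. -89.] 0.04794489437002144 nutz -0.008070696511906186
```

>>> apply_moves --motion '[[[0,0,-0.03],-4],[[0,0,-0.06],-8],[[0,0,-0.09],-12]]'

```text
clock: 19.5
tool_pos: [0.5694, 0.0363, 0.0651]
orientation: [179.9, 0.0, 102.3]
force: [1.4, -4.2, 1.6]
opening: 0.0481
```

```bash
python3 o.py
```

```text
19.5 [0.5694 0.0363 0.0651] [179.9   0.  102.3] [ 1.4 -4.2  1.6] [-1.74 -0.25  0.18] [  23.   20.  -24.    0.  -46. -101.] 0.04810060715833065 nutz -0.008981544449563492
```

>>> apply_moves --motion '[[[0,0,-0.01],-3],[[0,0,-0.03],-6],[[0,0,-0.03],-6]]'

```text
clock: 19.8
tool_pos: [0.5694, 0.036, 0.0649]
orientation: [179.9, 0.1, 96.4]
force: [1.0, -7.4, -0.2]
opening: 0.0481
```

```bash
python3 o.py
```

```text
19.8 [0.5694 0.036  0.0649] [1.799e+02 1.000e-01 9.640e+01] [ 1.  -7.4 -0.2] [-2.31 -0.53 -0.02] [  23.   20.  -24.    0.  -46. -107.] 0.048094483586642166 nutz -0.009202015502742314
```

>>> apply_moves --motion '[[[0,-0.04,-0.01],-3],[[0,-0.06,-0.03],-6],[[0,-0.06,-0.03],-6]]'

```text
clock: 20.1
tool_pos: [0.5693, 0.0357, 0.0645]
orientation: [179.9, 0.0, 90.4]
force: [1.1, -5.4, -0.2]
opening: 0.0479
```

```bash
python3 o.py
```

```text
20.1 [0.5693 0.0357 0.0645] [179.9   0.   90.4] [ 1.1 -5.4 -0.2] [-2.08 -0.54  0.02] [  23.   20.  -24.    0.  -46. -113.] 0.047855087881772854 nutz -0.009590013560130464
```

>>> apply_moves --motion '[[[0,-0.03,-0.01],-3],[[0,-0.05,-0.03],-6],[[0,-0.05,-0.03],-6]]'

```text
clock: 20.4
tool_pos: [0.5692, 0.0354, 0.0642]
orientation: [179.9, -0.0, 84.5]
force: [0.0, -4.1, 1.5]
opening: 0.0482
```

```bash
python3 o.py; python3 - <<'E'
from h import *
p,d=ctrl.snapshot("side");cv2.imwrite("pics/s2.png",cv2.resize(p[150:240,170:290],None,fx=6,fy=6,interpolation=cv2.INTER_CUBIC))
m=ctrl.camera_model("side");C0=cloud(m,m["cam_to_world"],np.load("side0.npz")["d"]);C=cloud(m,m["cam_to_world"],d)
a=np.deg2rad(9.1);X=np.array([np.cos(a),np.sin(a)])
for K in(C0,C):
    q=K[...,:2]-np.array([.568,.0365]);x=q@X;y=q@np.array([-X[1],X[0]])
    for lo,hi in((-.07,-.035),(.035,.07)):
        s=K[(x>lo)&(x<hi)&(abs(y)<.022)&(K[...,2]>.045)&(K[...,2]<.075)];print(len(s),np.median(s[:,2]),s[:,2].mean())
E
```

```text
20.4 [0.5692 0.0354 0.0642] [179.9  -0.   84.5] [ 0.  -4.1  1.5] [-1.6  -0.3   0.02] [  23.   20.  -24.    0.  -46. -119.] 0.04824467956332934 nutz -0.009872412788600113
119 0.06130984351398605 0.061037962547440296
111 0.06182628921166233 0.06162692075881512
116 0.05661067667374353 0.05662308265951661
2 0.05165814316090156 0.05165814316090156
```

View pics/s2.png

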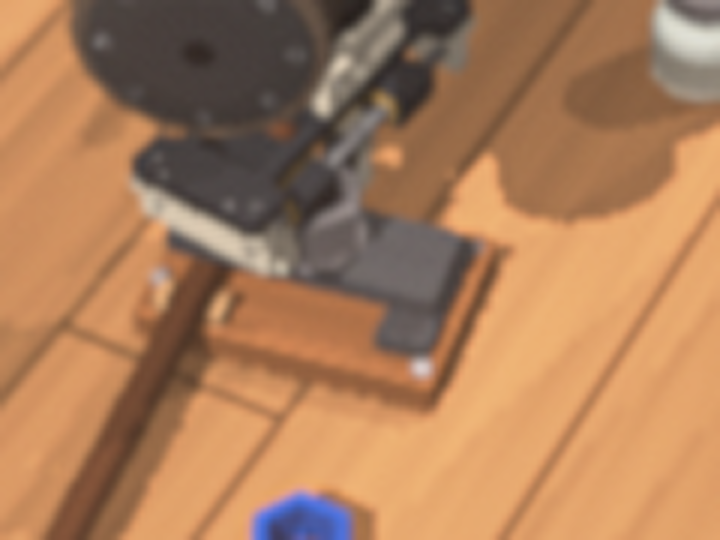

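The bar is down about 4.7 mm. I'll release to see what the thread holds by itself.

>>> apply_moves --motion '[[[0,0,0],0],[[0,0,0],0],[[0,0,0],0]]' --hand 6

```text
clock: 20.75
tool_pos: [0.5686, 0.0359, 0.0636]
orientation: [180.0, -0.0, 84.5]
force: [-0.9, 0.1, 0.3]
opening: 0.0596
```

```bash
python3 o.py; cat > bar.py <<'E'
from h import *
import sys
p,d=ctrl.snapshot("side");cv2.imwrite(f"pics/{sys.argv[1]}.png",cv2.resize(p[150:240,170:290],None,fx=6,fy=6,interpolation=cv2.INTER_CUBIC))
m=ctrl.camera_model("side");C=cloud(m,m["cam_to_world"],d)
a=np.deg2rad(9.1);X=np.array([np.cos(a),np.sin(a)])
q=C[...,:2]-np.array([.568,.0365]);x=q@X;y=q@np.array([-X[1],X[0]])
for lo,hi in((-.07,-.035),(.035,.07)):
        s=C[(x>lo)&(x<hi)&(abs(y)<.022)&(C[...,2]>.045)&(C[...,2]<.075)];print(len(s),np.median(s[:,2]),s[:,2].mean())
s=C[(np.hypot(x,y)<.028)&(C[...,2]>.078)&(C[...,2]<.0992)];print('nut',len(s),np.percentile(s[:,2],[5,25,50,75,95]))
E
python3 bar.py s3
```

```text
20.75 [0.5686 0.0359 0.0636] [180.   -0.   84.5] [-0.9  0.1  0.3] [-0.01  0.02 -0.02] [  23.   20.  -24.   -0.  -46. -119.] 0.05956274072123822 nutz -0.010472836117707204
117 0.05637970573722462 0.05630068367124287
1 0.05600869769528738 0.05600869769528738
nut 60 [0.07966812 0.08396041 0.08785055 0.09022437 0.09159363]
```

View pics/s3.png

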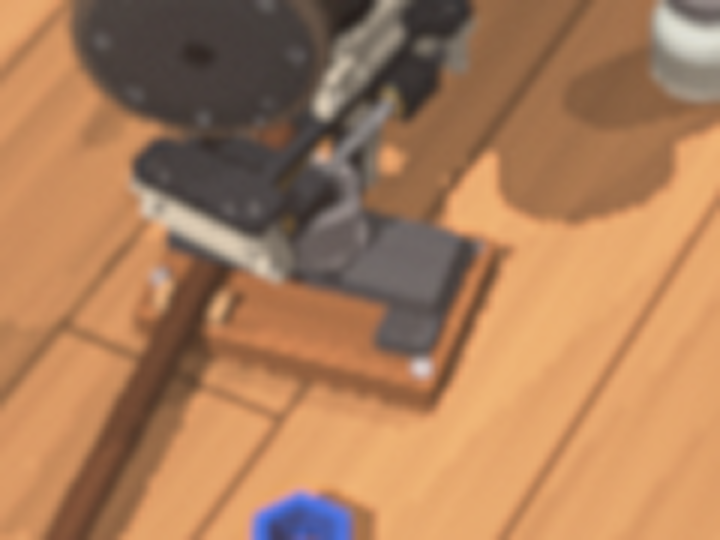

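The bar stays home with the nut released. I'll regrip with the stresses relieved and feel the tightness in small steps.

>>> apply_moves --motion '[[[0,0,0],0],[[0,0,0],0],[[0,0,0],0],[[0,0,0],0]]' --hand 4

```text
clock: 21.2
tool_pos: [0.5685, 0.0355, 0.0637]
orientation: [-180.0, 0.0, 84.5]
force: [0.4, 0.2, -1.0]
opening: 0.0478
```

```bash
python3 o.py
```

```text
21.2 [0.5685 0.0355 0.0637] [-180.     0.    84.5] [ 0.4  0.2 -1. ] [-0.17  0.    0.18] [  23.   20.  -24.    0.  -46. -119.] 0.047803836226562965 nutz -0.01042331590533492
```

>>> apply_moves --motion '[[[0,0,-0.01],-2],[[0,0,-0.02],-4],[[0,0,-0.02],-4]]'

```text
clock: 21.5
tool_pos: [0.5685, 0.0353, 0.0634]
orientation: [-180.0, 0.0, 80.5]
force: [-0.5, -1.5, -0.3]
opening: 0.0479
```

```bash
python3 o.py
```

```text
21.5 [0.5685 0.0353 0.0634] [-180.     0.    80.5] [-0.5 -1.5 -0.3] [-0.75 -0.12  0.24] [  23.   20.  -24.    0.  -46. -123.] 0.04789531268308013 nutz -0.010659042217826445
```

Resistance is 0.24 N m, within the stated range, so I'll stop here, release and retreat.

>>> apply_moves --motion '[[[0,0,0],0],[[0,0,0],0],[[0,0,0],0],[[0,0,0],0],[[0,0,2],0],[[0,0,5],0],[[0,0,9],0],[[0,0,13],0],[[0,0,17],0]]' --hand 7.5

```text
clock: 22.4
tool_pos: [0.5683, 0.0354, 0.2352]
orientation: [180.0, -0.0, 80.5]
force: [1.0, 0.1, 1.0]
opening: 0.0752
```

>>> apply_moves --motion '[[[-6,-5,2],0],[[-12,-10,2],0],[[-16,-15,2],0],[[-16,-20,2],0],[[-16,-20,2],0],[[-16,-20,2],0]]'

```text
clock: 23.0
tool_pos: [0.4063, -0.167, 0.2541]
orientation: [179.9, -0.0, 80.3]
force: [1.1, 0.7, -0.4]
opening: 0.0751
```

```bash
python3 o.py; python3 bar.py s4; python3 - <<'E'
from h import *
p,d=ctrl.snapshot("top");cv2.imwrite("pics/t4.png",cv2.resize(p[110:220,170:310],None,fx=5,fy=5,interpolation=cv2.INTER_CUBIC))
m=ctrl.camera_model("top");C=cloud(m,m["cam_to_world"],d)
r=np.hypot(C[...,0]-.5682,C[...,1]-.0365)
s=C[(r<.032)&(C[...,2]>.079)&(C[...,2]<.0975)];print(len(s),s.mean(0),cv2.minAreaRect((s[:,:2]*1000).astype(np.float32)))
k=s[np.hypot(s[:,0]-.568,s[:,1]-.0365)>.018];A=np.c_[k[:,:2]-[.568,.0365],np.ones(len(k))];print('top plane',np.linalg.lstsq(A,k[:,2],rcond=None)[0])
E
```

```text
23.0 [ 0.4063 -0.167   0.2541] [179.9  -0.   80.3] [ 1.1  0.7 -0.4] [ 0.04 -0.11  0.05] [   4.   -4.  -25.    0.  -69. -103.] 0.07511300728958797 nutz 0.17999438769924292
117 0.056300601301996434 0.05613598523943335
111 0.05636133305033253 0.05639588507420844
nut 189 [0.08026782 0.08504963 0.08758091 0.08982558 0.09189811]
250 [0.56771063 0.03618556 0.09045083] ((567.3348999023438, 36.316795349121094), (47.86682891845703, 51.90378952026367), 82.30363464355469)
top plane [0.01757118 0.00965691 0.09121512]
```

View pics/t4.png

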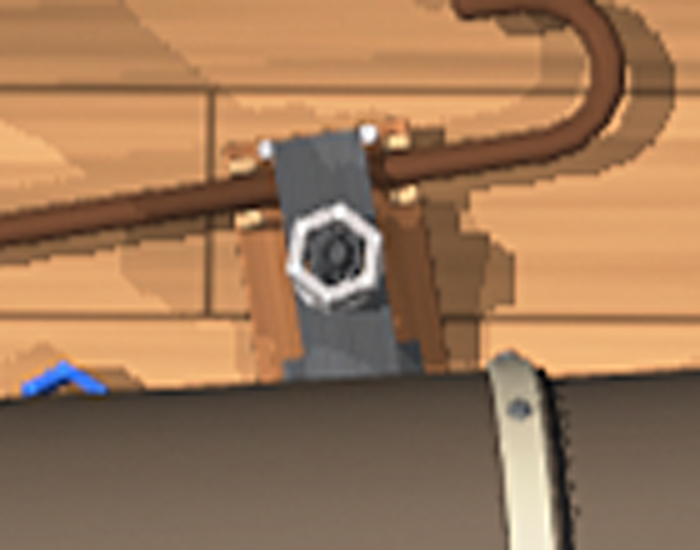

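View pics/s4.png

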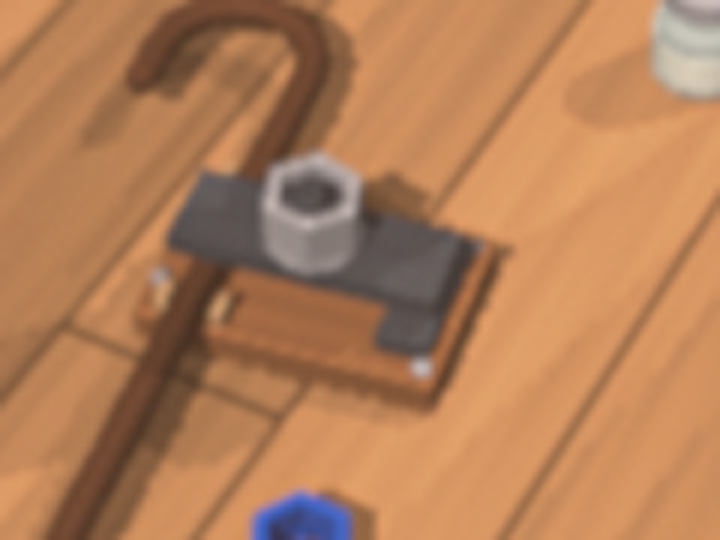

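The side view shows the nut seated level on the bar at crop (310,210). The bar is down about 5.2 mm at both ends and the arm is clear, so I'm handing in.

```bash
python3 -c "
from plant import ctrl
print(ctrl.close_job())"
```

```text
the job is handed in; nothing more can be done
None
```

The steel nut is on the stud with the bar pressed home on the stick. I handed the job in at about 23 s of the 72 s allowed; no verdict was reported.

**What I did**
- I gripped the nut (not the blue look-alikes) three times, 60° apart, to centre it. I then set it on the stud's flat end.
- I turned it about 96° counter-clockwise until it dropped into the thread start, about 1.2 mm below the tip.
- I turned it clockwise about 170° in all. I stopped at about 0.24 N m of turning resistance, released it and backed the arm off.

**Last checks**
- **Bar:** it is about 5.2 mm lower at both ends by the side camera, and it stayed down with the nut released.
- **Nut:** it sits level to about 0.02 rad and within about 1 mm of the stud's axis, with its centre about 9.5 mm below the tip.
- **Touching:** the arm was clear of everything, and I saw no sign that it had touched a bystander, though I did not re-measure their positions.

**What disagreed**
- Before I released and regripped, the turning-resistance reading was near zero while side force from the grip was high, so I did not rely on it. I took the tightness from the reading after the regrip.
- I could not measure the force on the washer directly.

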